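Take the long rule out of a half-opening counter drawer

TASK

One of the two drawers of the wooden drawer unit on the service counter holds the long wooden rule (the other holds a short one). Pull that drawer fully out to its stop; it opens only halfway, so take the long rule near its front end, tilt it and draw it out slantwise between the drawer front and the unit's top without forcing it, leaving the other things in the drawers and on the counter where they are. Finish while still holding the rule in the gripper, motionless and touching nothing else, with its whole length at least 8 cm higher than the wooden top of the unit.

Things in the scene. Friction and masses are not known exactly. Their poses are not given: they have to be found in the camera images.
- unit: wooden counter-top drawer unit, fixed, 390 deep (its x) x 400 wide (its y) x 105 high, origin at the middle of the lower edge of its front face, on the counter; the front looks along its -x, towards the robot, the unit reaches 390 to +x; +y is its left half. Two equal drawers side by side, their middles at y = +95.5 and -95.5
- unit_face (a point): middle of the unit's upper front edge, 105 mm above the counter; axes as the unit's. The wooden top is a 15 mm board reaching to this face, its underside 90 mm above the counter. On it stand, fixed, a receipt printer (left, 110 mm high) and a steel slip tray (right, 35 mm high), both 150 mm or more behind the face
- drawer_left (a joint): how far the left (+y) drawer is out, m: 0 closed, stop at 0.17; slides along the unit's -x, about 2 N of friction. Starts ajar. Each drawer: front board 16 thick, 175 wide, its top 87 mm above the counter, flush with the unit's face when closed; sides and back lower
- drawer_right (a joint): the same for the right (-y) drawer. Each drawer is inside 157 wide and 360 long; its inner floor lies 20 mm above the counter
- handle_left (a point): middle of the left drawer's bar handle: a round steel bar 11 mm thick and 100 long, along the unit's y, 35 mm in front of the drawer's face and 64 mm above the counter; so the finger that goes behind it has about 30 mm of room
- handle_right (a point): the same on the right drawer
- rule: the long rule: pale wood with fine dark ruled marks, 300 long (its x) x 28 wide (its y) x 9 thick, 50 to 85 g, origin at the centre of its underside. It lies flat on a drawer's floor along the drawer, its -x end 5 to 60 mm behind the inner face of the drawer's front; it rides along with the drawer
- rule_front (a point): the rule's -x end, nearest the drawer front, mid thickness
- short_rule: the short rule, 150 x 28 x 9 mm, alike otherwise, in the other drawer; origin at the centre of its underside
- staple_box: small cardboard box 55 x 20 x 18 mm, in the left drawer against its outer (+y) side; origin at the centre of its underside
- clip_box: small white box 60 x 22 x 16 mm, in the right drawer against its outer (-y) side; origin at the centre of its underside
- stapler: black stapler 130 x 34 x 50 mm on the counter; origin at the centre of its underside
- calculator: grey desk calculator 150 x 100 x 21 mm on the counter; origin at the centre of its underside
- card_terminal: black card terminal 170 x 78 x 32 mm on the counter; origin at the centre of its underside
- tape_dispenser: grey tape dispenser 150 x 55 x 88 mm on the counter; origin at the centre of its underside
- bell: steel call bell 80 across, 57 mm high, on the counter; origin at the centre of its underside
- cash_tray: black cash tray 150 x 210 x 22 mm on the counter; origin at the centre of its underside

How it is judged (in metres and radians):
On the way, in this order (a step that is already met when the one before it is completed fails the run):
1. the drawer with the long rule is out to its stop (at least 160 of 170 mm) (((y of rule in the frame of unit above 0 m and value of joint drawer_left above 0.16 m) or (y of rule in the frame of unit below 0 m and value of joint drawer_right above 0.16 m))), for 0.1 s.
2. the rule slants through the opening: its front end above the unit's top, its back end still inside under the top (height (world z) of rule_front above 0.115 m and height (world z) of rule below 0.1 m and x of rule in the frame of unit above -0.1 m and contact force between the fingers and rule above 1 N), for 0.1 s.
At the end, for the whole second after the job is handed in: the gripper alone holds the long rule (over 1 N), still (under 30 mm/s, 0.3 rad/s), off the unit, all of it over 40 mm above the unit's top: its middle more than 185 mm above the counter if it slopes under 15 degrees, 224 under 30, 260 under 45, 290 under 60, 310 if steeper (((angle between rule's own x axis and vertical between 1.309 and 1.833 rad and height (world z) of rule above 0.185 m) or (angle between rule's own x axis and vertical between 1.047 and 2.094 rad and height (world z) of rule above 0.224 m) or (angle between rule's own x axis and vertical between 0.785 and 2.356 rad and height (world z) of rule above 0.26 m) or (angle between rule's own x axis and vertical between 0.524 and 2.618 rad and height (world z) of rule above 0.29 m) or height (world z) of rule above 0.31 m) and contact force between the fingers and rule above 1 N and contact force between rule and unit below 0.1 N and linear speed of rule below 0.03 m/s and angular speed of rule below 0.3 rad/s); the arm keeps its last pose, push and grip.
It fails at once if the rule is forced against the drawer or the unit (over 40 N) (contact force between rule and unit above 40 N).
It fails at once if another thing comes out of the drawers (height (world z) of any of short_rule, staple_box, clip_box above 0.085 m).
It fails at once if something on the counter is pushed more than 30 mm (distance of any of stapler, calculator, card_terminal, tape_dispenser, bell, cash_tray from where it was at the start of the episode above 0.03 m).
It also fails if it takes over 51 s, if anything falls off the work surface, if the arm or the gripper's body presses on something with over 40 N, if the wrist force passes 120 N, or if a joint passes its speed limit or range.

ROBOT

A 7-joint arm with a two-finger parallel gripper is mounted at the origin on the work surface. World frame = base frame: x ahead of the robot, y to its left, z up, the work surface at z = 0. Lengths are in m, angles in degrees, forces in N, time in s.
With the tool pointing down it reaches from about 0.425 to 0.875 m from the base axis. Payload 4.7 kg.
Tool frame: the origin (TCP) lies on the centre line of the jaws, within the pads' length; the fingertips stand 19 mm ahead of it and the grasp point (between the pads) is the TCP; z points along the fingers, y is the line along which they close (so a half turn about z gives the same grasp; the last joint's range is limited). The gripper opens to 87 mm and grips with 3 to 60 N. Pads are 19 mm wide; open, the fingers measure 117 mm over their backs; the gripper's body (75 mm by 190 mm) begins 51 mm behind the grasp point.
Start: joints at [0.808, 18.392, -4.016, 83.108, 1.295, 78.541, -3.26], TCP at [0.65, -0, 0.242] pointing down, gripper open.
Joint ranges: [-163.93, 163.93], [-17.29, 119.83], [-79.2, 71.16], [3.27, 140.29], [-89.18, 269.18], [5.43, 117.66], [-154.24, 154.24]. Speed limits (degrees/s): [147.25, 147.25, 180, 180, 180, 180, 180].

INTERFACE

Orientations are given as [roll, pitch, yaw] about the fixed x, y, z axes, in that order (R = Rz(yaw) Ry(pitch) Rx(roll)).
In Python, from cell import env, imaging gives the robot as it stands.
- The arm moves only by the shell command python3 -m crank 'ROWS' [OPENING] [FORCE]. ROWS is JSON, a list of rows, each an object of numbers: "x", "y", "z": the shift along the tool's x, y, z in m; "turn": the turn about the tool's z in rad. In form: [{"x": .., "y": .., "z": .., "turn": ..}, ...]. A call has 1 to 12 rows; each row is the pose to reach, as a shift and turn from the pose commanded when the call began, along the tool's axes at that moment; what a row does not reach only later rows make up. A row lasts 1/8 s, in which the tool goes at most 62.5 mm and 10.7 degrees, less where a joint would pass 70% of its speed; a pose out of reach is approached as far as the arm can. A call with a gripper value outside its range is refused whole. OPENING is the finger opening in m, from 0 to 0.087, set as the call begins (- or left out, the last holds). The fingers move at their own pace and stop on an object; FORCE is the grip in N (left out, the last holds). Time passes only in rows, so rows that repeat a pose let the fingers close. It gives the time, the measured TCP pose, the force, the opening and the grip force at its end, in the units of the state.
- env.get_obs(): the state, without advancing time (a new reading comes with each control period).
- imaging.read_camera(name): name is "scene" or "side" or "wrist"; returns the picture (420x560x3 uint8, red, green, blue); there is no depth.
- imaging.get_calibration(name): a dict with "camera_matrix" (3x3 intrinsics, pixels), "position" and "attitude" of the camera in the world. Camera axes: x right, y up, looking along -z (the intrinsics and any distortion apply to the point x, -y, -z); pixel columns grow to the right and rows downward; lengths in m; the calibration is good to about 2 mm. The wrist camera is an equidistant fisheye: a pixel r from the principal point sees the ray r / f radians off the axis. A picture is of the moment at which its call begins: read the wrist's pose just before it. get_calibration takes no time and is no camera call; for the wrist camera it gives the pose at the moment of the call.
- env.sign_off(): hands the job in; it is judged then, once.
The state is a dict: "time_s": time; "qpos": joint angles; "joint_velocities": joint speeds; "effort": joint torques, N m; "tool_pos": TCP position; "tool_rot": TCP orientation; "force": force on the tool from outside, world axes, zero at the start; "wrist_torque": the same for the moment, N m; "grip_width": finger opening in m; "grasp_force": force on a finger pad.
Only numpy, scipy, OpenCV 4.12 (cv2) and the standard library are available. Lean on these libraries where they do the work, as an engineer would, in place of code of your own. Each camera call takes 0.05 s, during which the arm holds its last target. There are 200 camera calls.

## Working session

There is one attempt and no reset: what is moved stays moved. The work goes in short steps, Python scripts to look and compute and a shell command to move; the robot and the scene stay as the last step left them, time stands still between calls to the robot, and variables do not carry over. Pictures are saved under pics/ and viewed, at most 10 in all, crops included, and the job is handed in when it is done.

```bash
ls; mkdir -p pics; python3 - <<'E'
from cell import env, imaging
import cv2,numpy as np
o=env.get_obs();print(o)
a=[]
for n in("scene","side","wrist"):
    c=imaging.get_calibration(n);print(n,c)
    im=imaging.read_camera(n);cv2.imwrite(f"pics/{n}0.png",im[:,:,::-1])
E
```

```text
pics
{'time_s': 0.0, 'qpos': array([ 0.80699247, 18.43713209, -4.01572896, 83.17504024,  1.29602274,
       78.54136266, -3.2607838 ]), 'joint_velocities': array([ 0.00735484, -0.04027337,  0.0934037 ,  0.0663419 , -0.00156233,
       -0.0025748 ,  0.05101936]), 'effort': array([-2.58547143e-04, -4.91284704e+01, -4.03903294e-01, -3.12526345e+01,
       -6.40594075e-02,  4.37659642e-02,  1.61017233e-04]), 'tool_pos': array([ 6.49477718e-01, -4.34999686e-05,  2.40482158e-01]), 'tool_rot': array([-1.79891767e+02,  6.76987258e-03,  9.00023742e+01]), 'force': array([ 0.11893245, -0.04934236, -0.03676231]), 'wrist_torque': array([-0.01071203, -0.05378621,  0.04228257]), 'grasp_force': 0.0, 'grip_width': 0.08692584720912759}
scene {'camera_matrix': array([[472.18513425,   0.        , 282.97908932],
       [  0.        , 472.18513425, 207.94826991],
       [  0.        ,   0.        ,   1.        ]]), 'position': array([ 1.15790512, -0.50638296,  0.92161494]), 'attitude': array([43.66392621,  0.08969754, 50.88383413])}
side {'camera_matrix': array([[518.32852539,   0.        , 277.06231471],
       [  0.        , 518.32852539, 213.13004408],
       [  0.        ,   0.        ,   1.        ]]), 'position': array([-0.0056334 , -1.0097373 ,  0.71139032]), 'attitude': array([ 61.34691271,   0.10045859, -27.10273626])}
wrist {'camera_matrix': array([[325.1922621 ,   0.        , 281.55794468],
       [  0.        , 325.1922621 , 203.82501222],
       [  0.        ,   0.        ,   1.        ]]), 'position': array([0.65048511, 0.0737895 , 0.3826123 ]), 'attitude': array([-15.90289223,   0.15137514,  -0.01661021])}
```

View pics/scene0.png

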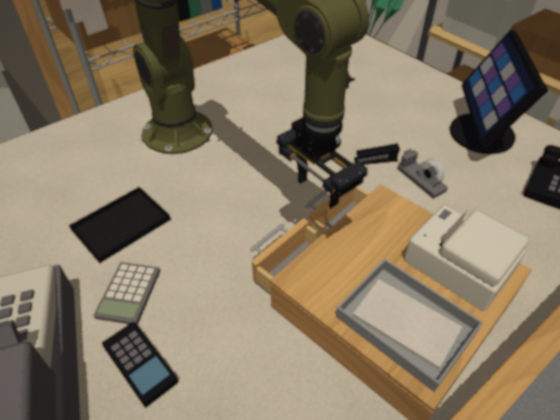

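View pics/side0.png

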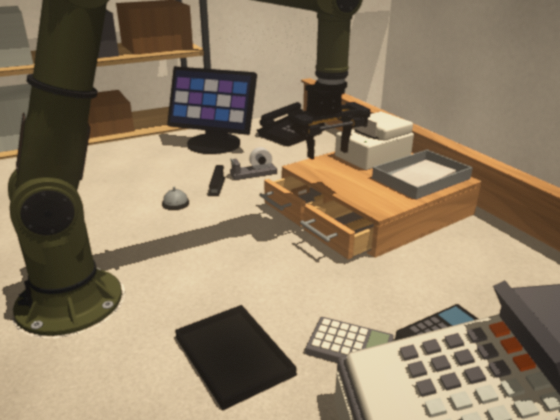

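View pics/wrist0.png

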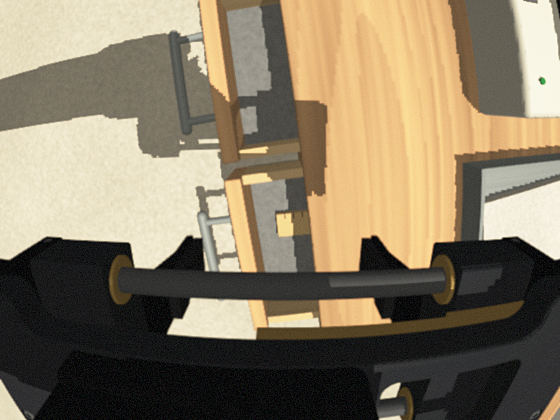

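The long rule's drawer isn't certain yet. The wrist view shows a rule end in the right drawer at about (292,222), the left drawer's handle at (175,35)-(187,130) and the right handle from (203,213). I'll enlarge that area.

```bash
cat > h.py <<'E'
import numpy as np,cv2
from scipy.spatial.transform import Rotation as R
def ray(c,u,v,fish):
    K=np.array(c["camera_matrix"]);x=(u-K[0,2])/K[0,0];y=(v-K[1,2])/K[1,1]
    if fish:
        r=np.hypot(x,y);s=np.sin(r)/r if r>1e-9 else 1;d=np.array([x*s,-y*s,-np.cos(r)])
    else: d=np.array([x,-y,-1.])
    return R.from_euler('xyz',c["attitude"],degrees=True).as_matrix()@d
def onz(c,u,v,z,fish=True):
    d=ray(c,u,v,fish);p=np.array(c["position"]);return (p+d*(z-p[2])/d[2])
E
python3 - <<'E'
import cv2,numpy as np
im=cv2.imread("pics/wrist0.png")[0:340,160:340]
g=cv2.convertScaleAbs(im,alpha=1.3,beta=25)
a=cv2.resize(g[:200],None,fx=3,fy=3,interpolation=cv2.INTER_CUBIC)
cv2.imwrite("pics/c1.png",a)
from h import *
from cell import imaging
c=imaging.get_calibration("wrist")
for n,u,v,z in[("edge",278,10,.105),("edge",322,270,.105),("HL",175,35,.064),("HL",187,130,.064),("HR",203,214,.064),("Lfront outer top",204,10,.087),("Lf",222,150,.087),("Rfront",227,180,.087),("Rfront2",255,312,.087),("rule",277,213,.029),("rule",280,237,.029)]:
    print(n,onz(c,u,v,z).round(4))
E
```

```text
edge [0.6469 0.1654 0.105 ]
edge [ 0.6887 -0.0715  0.105 ]
HL [0.5431 0.1587 0.064 ]
HL [0.5551 0.0598 0.064 ]
HR [ 0.5672 -0.0282  0.064 ]
Lfront outer top [0.5785 0.1749 0.087 ]
Lf [0.5949 0.0411 0.087 ]
Rfront [0.5987 0.0127 0.087 ]
Rfront2 [ 0.6207 -0.1334  0.087 ]
rule [ 0.6444 -0.0379  0.029 ]
rule [ 0.6478 -0.0673  0.029 ]
```

View pics/c1.png

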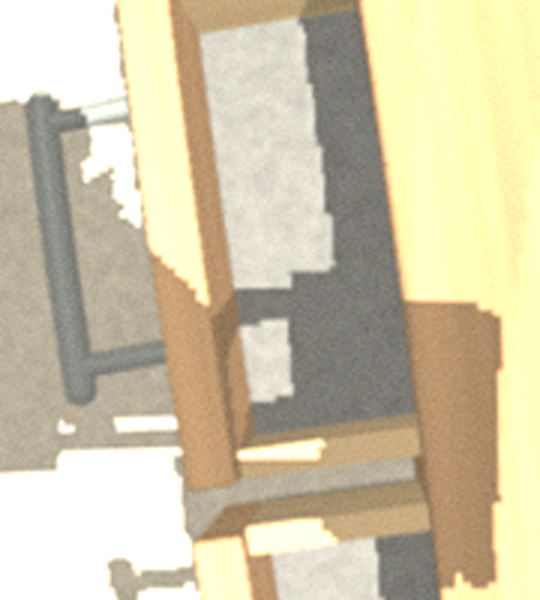

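```bash
python3 - <<'E'
from h import *
from cell import imaging
c=imaging.get_calibration("wrist")
for n,a,b,z in[("edge",(280.7,0),(306.7,200),.105),("front",(199,0),(222.7,163),.087),("HL",(172.7,33),(187.3,130),.064)]:
    p,q=onz(c,*a,z),onz(c,*b,z);d=p-q;print(n,p.round(4),q.round(4),np.degrees(np.arctan2(-d[0],d[1])))
E
python3 -m crank '[{"x":-0.03,"y":-0.03,"z":0},{"x":-0.078,"y":-0.075,"z":0.04,"turn":-0.07},{"x":-0.078,"y":-0.075,"z":0.09,"turn":-0.14},{"x":-0.078,"y":-0.075,"z":0.1,"turn":-0.14},{"x":-0.078,"y":-0.075,"z":0.1,"turn":-0.14},{"x":-0.078,"y":-0.075,"z":0.1,"turn":-0.14}]' 0.026 20
python3 - <<'E'
from cell import env, imaging
import cv2
print(imaging.get_calibration("wrist"))
im=imaging.read_camera("wrist");cv2.imwrite("pics/w1.png",im[:,:,::-1])
E
```

```text
edge [0.6492 0.1749 0.105 ] [ 0.6721 -0.0018  0.105 ] 7.405896882910463
front [0.5734 0.1859 0.087 ] [0.5952 0.0289 0.087 ] 7.917590033785592
HL [0.5406 0.1611 0.064 ] [0.5554 0.0598 0.064 ] 8.32685766187142
{'camera_matrix': array([[325.1922621 ,   0.        , 281.55794468],
       [  0.        , 325.1922621 , 203.82501222],
       [  0.        ,   0.        ,   1.        ]]), 'position': array([0.65052188, 0.07379204, 0.38275705]), 'attitude': array([-15.90236857,   0.13657139,  -0.01670331])}invalid input
```

View pics/w1.png

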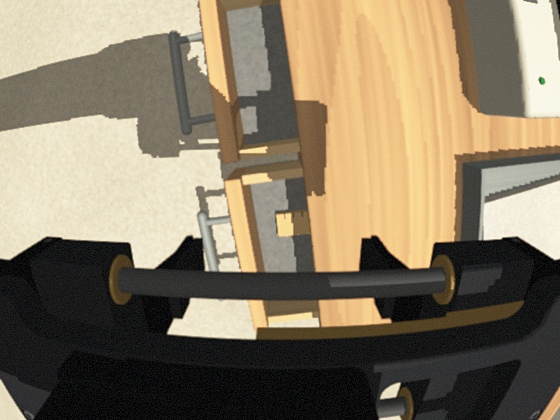

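The move was refused because its first row had no turn, so the view is unchanged. I'll use a yaw of about 7.9° (0.138 rad).

```bash

python3 -m crank '[{"x":-0.03,"y":-0.03,"z":0,"turn":0},{"x":-0.078,"y":-0.075,"z":0.04,"turn":-0.07},{"x":-0.078,"y":-0.075,"z":0.09,"turn":-0.138},{"x":-0.078,"y":-0.075,"z":0.1,"turn":-0.138},{"x":-0.078,"y":-0.075,"z":0.1,"turn":-0.138},{"x":-0.078,"y":-0.075,"z":0.1,"turn":-0.138}]' 0.026 20
python3 - <<'E'
from cell import env, imaging
import cv2
print(imaging.get_calibration("wrist"))
im=imaging.read_camera("wrist");cv2.imwrite("pics/w2.png",im[:,:,::-1])
E
```

```text
time_s: 0.95
tool_pos: [0.5773, -0.0769, 0.144]
tool_rot: [179.8, 0.0, 98.0]
force: [-0.4, 0.2, 0.6]
grip_width: 0.0348
grasp_force: 0.0
{'camera_matrix': array([[325.1922621 ,   0.        , 281.55794468],
       [  0.        , 325.1922621 , 203.82501222],
       [  0.        ,   0.        ,   1.        ]]), 'position': array([ 0.56703492, -0.00379358,  0.28595185]), 'attitude': array([-15.92057105,  -0.17802045,   7.96238488])}
```

View pics/w2.png

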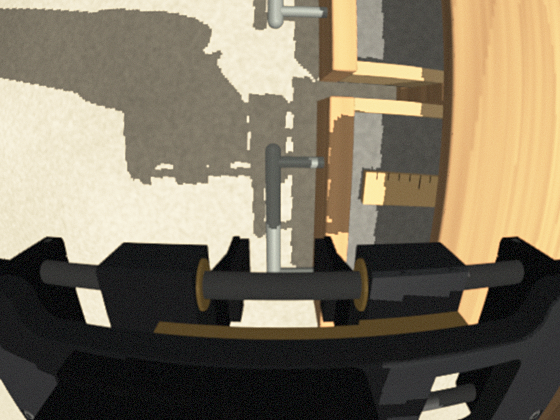

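The handle bar is at column 273, rows 145–270, between the fingers. The rule's end is at (363,171)–(363,205), with marks along it.

```bash
python3 - <<'E'
from h import *
from cell import imaging,env
c=imaging.get_calibration("wrist");o=env.get_obs()
M=R.from_euler('xyz',o["tool_rot"],degrees=True).as_matrix();t=o["tool_pos"]
print(t,o["grip_width"])
for n,u,v,z in[("H",273,150,.064),("H",273,262,.064),("rule",363,171,.029),("rule",363,205,.029),("ruleback",437,190,.029),("front in",355,100,.087),("front in",348,230,.087),("edge",450,100,.105),("edge",441,230,.105),("tipL",237,290,.125),("floor side",383,113,.06)]:
    p=onz(c,u,v,z);print(n,p.round(4),(M.T@(p-t)).round(4))
E
```

```text
[ 0.57716254 -0.07703773  0.14387926] 0.03176526078710196
H [ 0.5652 -0.0295  0.064 ] [ 0.0488 -0.0055  0.0798]
H [ 0.5763 -0.1128  0.064 ] [-0.0352 -0.0062  0.0799]
rule [ 0.64   -0.0396  0.029 ] [0.0284 0.067  0.1151]
rule [ 0.6458 -0.068   0.029 ] [-0.0005  0.0687  0.1152]
ruleback [ 0.7117 -0.0451  0.029 ] [0.0131 0.1372 0.1154]
front in [0.6107 0.0116 0.087 ] [0.0831 0.0453 0.057 ]
front in [ 0.6214 -0.0719  0.087 ] [-0.001   0.0443  0.0571]
edge [0.6658 0.0232 0.105 ] [0.087  0.1016 0.0392]
edge [ 0.6795 -0.0582  0.105 ] [0.0044 0.1038 0.0393]
tipL [ 0.5555 -0.1039  0.125 ] [-0.0236 -0.0253  0.0188]
floor side [0.6384 0.0085 0.06  ] [0.0762 0.0722 0.0841]
```

```bash

python3 -m crank '[{"x":0,"y":-0.005,"z":0.02,"turn":0},{"x":0,"y":-0.005,"z":0.06,"turn":0},{"x":0,"y":-0.005,"z":0.078,"turn":0},{"x":0,"y":-0.005,"z":0.078,"turn":0},{"x":0,"y":-0.005,"z":0.078,"turn":0}]' 0.026 20
python3 -m crank '[{"x":0,"y":0,"z":0,"turn":0},{"x":0,"y":0,"z":0,"turn":0},{"x":0,"y":0,"z":0,"turn":0},{"x":0,"y":0,"z":0,"turn":0}]' 0.005 20
```

```text
time_s: 1.62
tool_pos: [0.5715, -0.0787, 0.0652]
tool_rot: [179.8, 0.0, 97.9]
force: [-0.2, 0.0, 0.5]
grip_width: 0.0258
grasp_force: 0.0
time_s: 2.12
tool_pos: [0.5709, -0.0788, 0.0645]
tool_rot: [179.9, 0.0, 97.9]
force: [1.3, -0.1, 4.4]
grip_width: 0.01
grasp_force: 20.0
```

```bash

python3 -m crank '[{"x":0,"y":-0.012,"z":0,"turn":0},{"x":0,"y":-0.03,"z":0,"turn":0},{"x":0,"y":-0.05,"z":0,"turn":0},{"x":0,"y":-0.07,"z":0,"turn":0},{"x":0,"y":-0.085,"z":0,"turn":0},{"x":0,"y":-0.095,"z":0,"turn":0},{"x":0,"y":-0.099,"z":0,"turn":0},{"x":0,"y":-0.099,"z":0,"turn":0},{"x":0,"y":-0.099,"z":0,"turn":0}]'
```

```text
time_s: 3.25
tool_pos: [0.477, -0.0916, 0.0645]
tool_rot: [179.3, 0.1, 98.0]
force: [14.6, 1.3, -7.4]
grip_width: 0.0103
grasp_force: 20.0
```

```bash

python3 -m crank '[{"x":0,"y":0.003,"z":0,"turn":0},{"x":0,"y":0.003,"z":0,"turn":0},{"x":0,"y":0.003,"z":0,"turn":0}]' 0.028 
python3 -m crank '[{"x":0,"y":0,"z":-0.03,"turn":0},{"x":-0.02,"y":0,"z":-0.08,"turn":0},{"x":-0.05,"y":0,"z":-0.12,"turn":0},{"x":-0.08,"y":0,"z":-0.14,"turn":0},{"x":-0.08,"y":0,"z":-0.14,"turn":0},{"x":-0.08,"y":0,"z":-0.14,"turn":0}]'
python3 - <<'E'
from cell import env, imaging
import cv2
print(imaging.get_calibration("wrist"))
im=imaging.read_camera("wrist");cv2.imwrite("pics/w3.png",im[:,:,::-1])
E
```

```text
time_s: 3.62
tool_pos: [0.4735, -0.092, 0.0628]
tool_rot: [-179.9, -0.0, 97.9]
force: [-0.3, -0.0, -0.6]
grip_width: 0.0263
grasp_force: 0.0
time_s: 4.38
tool_pos: [0.4851, -0.1702, 0.2025]
tool_rot: [-179.9, -0.1, 97.9]
force: [-0.6, 0.2, -0.3]
grip_width: 0.0277
grasp_force: 0.0
{'camera_matrix': array([[325.1922621 ,   0.        , 281.55794468],
       [  0.        , 325.1922621 , 203.82501222],
       [  0.        ,   0.        ,   1.        ]]), 'position': array([ 0.47576305, -0.09729408,  0.34464138]), 'attitude': array([-15.80423145,   0.16562324,   7.90377438])}
```

View pics/w3.png

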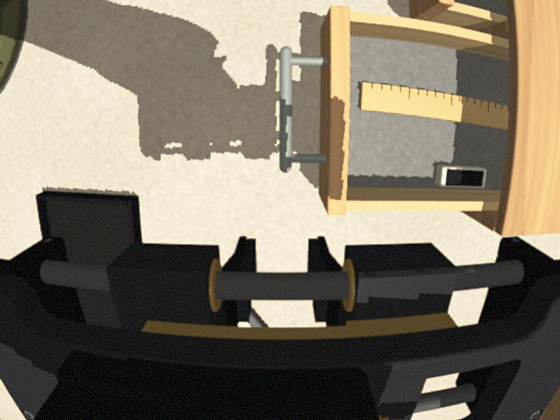

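The right drawer is out. The rule runs from (361,82)–(361,110) to under the top at about (510,103)–(508,129). The clip box is at (462,177).

```bash
cat >> h.py <<'E'
def show(pts):
    from cell import imaging,env
    c=imaging.get_calibration("wrist");o=env.get_obs()
    M=R.from_euler('xyz',o["tool_rot"],degrees=True).as_matrix();t=o["tool_pos"]
    print(t.round(4))
    for n,u,v,z in pts:
        p=onz(c,u,v,z);print(n,p.round(4),(M.T@(p-t)).round(4))
E
python3 - <<'E'
from h import *
show([("F1",361,82,.029),("F2",361,110,.029),("B1",510,103,.029),("B2",508,129,.029),("in",350,30,.087),("in",345,205,.087),("edge",511,60,.105),("edge",505,200,.105),("out",330,30,.087),("out",328,205,.087),("H",287,50,.064),("H",286,168,.064)])
E
```

```text
[ 0.4851 -0.1698  0.2023]
F1 [ 0.5464 -0.053   0.029 ] [0.1068 0.0773 0.1733]
F2 [ 0.5506 -0.0805  0.029 ] [0.0791 0.0777 0.1732]
B1 [ 0.7281 -0.031   0.029 ] [0.1035 0.2603 0.1728]
B2 [ 0.7312 -0.0612  0.029 ] [0.0731 0.2592 0.1728]
in [ 0.5188 -0.02    0.087 ] [0.1435 0.0545 0.1154]
in [ 0.5375 -0.1628  0.087 ] [-0.0005  0.0532  0.1151]
edge [ 0.6629 -0.0084  0.105 ] [0.135  0.1987 0.097 ]
edge [ 0.6846 -0.1322  0.105 ] [0.0094 0.2031 0.0968]
out [ 0.503  -0.0232  0.087 ] [0.1425 0.0384 0.1154]
out [ 0.5232 -0.1648  0.087 ] [-0.0005  0.0388  0.1152]
H [ 0.4716 -0.0408  0.064 ] [0.1294 0.0049 0.1385]
H [ 0.4852 -0.1429  0.064 ] [0.0264 0.0041 0.1383]
```

The visible length is 183 mm, so this is the long rule. I'll turn the gripper across it, stop above it and check.

```bash

python3 -m crank '[{"x":0.02,"y":0.02,"z":0,"turn":-0.17},{"x":0.05,"y":0.05,"z":0,"turn":-0.34},{"x":0.08,"y":0.08,"z":0,"turn":-0.51},{"x":0.093,"y":0.098,"z":0,"turn":-0.68},{"x":0.093,"y":0.098,"z":0,"turn":-0.85},{"x":0.093,"y":0.098,"z":0,"turn":-1.02},{"x":0.093,"y":0.098,"z":0,"turn":-1.19},{"x":0.093,"y":0.098,"z":0,"turn":-1.36},{"x":0.093,"y":0.098,"z":0.03,"turn":-1.53},{"x":0.093,"y":0.098,"z":0.06,"turn":-1.545},{"x":0.093,"y":0.098,"z":0.06,"turn":-1.545},{"x":0.093,"y":0.098,"z":0.06,"turn":-1.545}]' 0.05 
python3 - <<'E'
from cell import env, imaging
import cv2
print(env.get_obs()["qpos"])
im=imaging.read_camera("wrist");cv2.imwrite("pics/w4.png",im[:,:,::-1])
E
```

```text
time_s: 5.92
tool_pos: [0.5704, -0.0648, 0.1441]
tool_rot: [180.0, 0.0, -173.5]
force: [0.3, -0.2, 0.1]
grip_width: 0.0498
grasp_force: 0.0
[ 12.24111473  13.46101884  -9.58698465 100.92800804   2.42605182
  65.79469078  98.38734358]
```

View pics/w4.png

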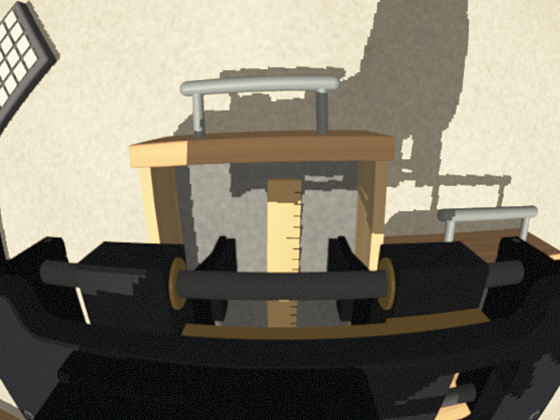

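The rule is centred between the fingers (column 284) and aligned, with its front end at row 180. I'll descend and grip lightly.

```bash
python3 - <<'E'
from h import *
show([("F1",268,180,.029),("F2",302,180,.029),("board in",270,162,.087)])
E
python3 -m crank '[{"x":0,"y":0,"z":0.03,"turn":0},{"x":0,"y":0,"z":0.07,"turn":0},{"x":0,"y":0,"z":0.095,"turn":0},{"x":0,"y":0,"z":0.103,"turn":0},{"x":0,"y":0,"z":0.103,"turn":0},{"x":0,"y":0,"z":0.103,"turn":0}]' 0.05
python3 -m crank '[{"x":0,"y":0,"z":0,"turn":0},{"x":0,"y":0,"z":0,"turn":0},{"x":0,"y":0,"z":0,"turn":0},{"x":0,"y":0,"z":0,"turn":0}]' 0.02 4
```

```text
[ 0.5709 -0.0651  0.1447]
F1 [ 0.5513 -0.0796  0.029 ] [ 0.0213 -0.0122  0.1157]
F2 [ 0.5482 -0.0523  0.029 ] [0.0214 0.0153 0.1157]
board in [ 0.5276 -0.0784  0.087 ] [ 0.0447 -0.0084  0.0576]
time_s: 6.72
tool_pos: [0.5716, -0.0656, 0.0423]
tool_rot: [-180.0, 0.2, -173.6]
force: [-0.3, 0.2, 0.4]
grip_width: 0.0496
grasp_force: 0.0
time_s: 7.22
tool_pos: [0.5704, -0.0655, 0.0409]
tool_rot: [-180.0, 0.0, -173.6]
force: [0.1, 0.3, 2.6]
grip_width: 0.0281
grasp_force: 4.0
```

```bash

python3 -m crank '[{"x":0,"y":0,"z":-0.01,"turn":0},{"x":0,"y":0,"z":-0.02,"turn":0},{"x":0,"y":0,"z":-0.03,"turn":0},{"x":0,"y":0,"z":-0.04,"turn":0},{"x":0,"y":0,"z":-0.04,"turn":0}]'
python3 -m crank '[{"x":0,"y":0,"z":-0.01,"turn":0},{"x":0,"y":0,"z":-0.02,"turn":0},{"x":0,"y":0,"z":-0.03,"turn":0},{"x":0.003,"y":0,"z":-0.04,"turn":0},{"x":0.007,"y":0,"z":-0.048,"turn":0},{"x":0.010,"y":0,"z":-0.056,"turn":0},{"x":0.01,"y":0,"z":-0.056,"turn":0},{"x":0.01,"y":0,"z":-0.056,"turn":0},{"x":0.01,"y":0,"z":-0.056,"turn":0}]'
python3 - <<'E'
from cell import env, imaging
import cv2
im=imaging.read_camera("side");cv2.imwrite("pics/s5.png",cv2.resize(im[100:300,220:480,::-1],None,fx=3,fy=3))
E
```

```text
time_s: 7.85
tool_pos: [0.5711, -0.0657, 0.0819]
tool_rot: [-180.0, 0.1, -173.6]
force: [-0.3, 0.1, -1.4]
grip_width: 0.028
grasp_force: 4.0
time_s: 8.98
tool_pos: [0.5601, -0.0667, 0.1362]
tool_rot: [180.0, -0.0, -173.6]
force: [0.4, -0.1, -0.8]
grip_width: 0.0283
grasp_force: 4.0
```

View pics/s5.png

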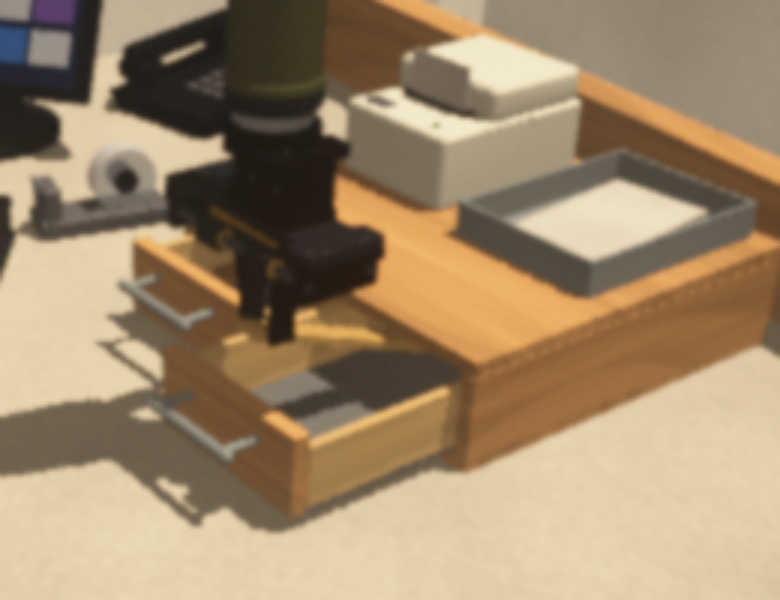

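The rule slopes from the fingers at (265,320) down under the top at (400,345), with almost no contact force. I'll carry on along the slant path.

```bash

python3 -m crank '[{"x":0.01,"y":0,"z":-0.008,"turn":0},{"x":0.02,"y":0,"z":-0.018,"turn":0},{"x":0.027,"y":0,"z":-0.03,"turn":0},{"x":0.033,"y":0,"z":-0.044,"turn":0},{"x":0.036,"y":0,"z":-0.056,"turn":0},{"x":0.037,"y":0,"z":-0.066,"turn":0},{"x":0.037,"y":0,"z":-0.066,"turn":0}]'
python3 -m crank '[{"x":0.001,"y":0,"z":-0.012,"turn":0},{"x":0.001,"y":0,"z":-0.024,"turn":0},{"x":0.001,"y":0,"z":-0.036,"turn":0},{"x":0.001,"y":0,"z":-0.048,"turn":0},{"x":0.001,"y":0,"z":-0.06,"turn":0},{"x":0.001,"y":0,"z":-0.072,"turn":0},{"x":0.001,"y":0,"z":-0.084,"turn":0},{"x":0.001,"y":0,"z":-0.084,"turn":0}]'
```

```text
time_s: 9.9
tool_pos: [0.5242, -0.0709, 0.2037]
tool_rot: [-180.0, 0.1, -173.6]
force: [-0.3, 0.2, 0.0]
grip_width: 0.0281
grasp_force: 4.0
time_s: 10.9
tool_pos: [0.5229, -0.0711, 0.2883]
tool_rot: [-180.0, 0.1, -173.6]
force: [-1.9, -0.0, 3.5]
grip_width: 0.0282
grasp_force: 4.0
```

```bash

python3 -m crank '[{"x":0,"y":0,"z":0,"turn":0},{"x":0,"y":0,"z":0,"turn":0}]'
python3 -m crank '[{"x":0,"y":0,"z":-0.01,"turn":0},{"x":0,"y":0,"z":-0.02,"turn":0},{"x":0,"y":0,"z":-0.02,"turn":0},{"x":0,"y":0,"z":-0.02,"turn":0}]'
python3 - <<'E'
from cell import env, imaging
import cv2
im=imaging.read_camera("side");cv2.imwrite("pics/s6.png",cv2.resize(im[50:290,200:480,::-1],None,fx=2.5,fy=2.5))
E
```

```text
time_s: 11.15
tool_pos: [0.5223, -0.071, 0.2865]
tool_rot: [-180.0, -0.0, -173.6]
force: [-2.3, -0.2, 3.4]
grip_width: 0.028
grasp_force: 4.0
time_s: 11.65
tool_pos: [0.5226, -0.0709, 0.3064]
tool_rot: [180.0, -0.0, -173.6]
force: [-0.6, 0.2, 1.1]
grip_width: 0.0278
grasp_force: 4.0
```

View pics/s6.png

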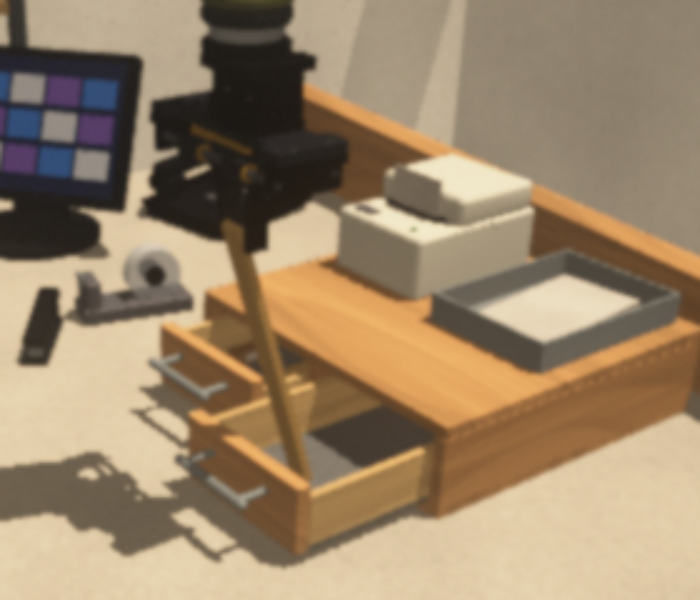

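The rule now stands steep, clear of the top, with its lower end still inside the drawer at (305,475). I'll firm up the grip and lift straight up, slightly away from the front board.

```bash

python3 -m crank '[{"x":-0.01,"y":0,"z":-0.005,"turn":0},{"x":-0.02,"y":0,"z":-0.015,"turn":0},{"x":-0.025,"y":0,"z":-0.03,"turn":0},{"x":-0.025,"y":0,"z":-0.045,"turn":0},{"x":-0.025,"y":0,"z":-0.06,"turn":0},{"x":-0.025,"y":0,"z":-0.075,"turn":0},{"x":-0.025,"y":0,"z":-0.09,"turn":0},{"x":-0.025,"y":0,"z":-0.1,"turn":0},{"x":-0.025,"y":0,"z":-0.1,"turn":0}]' - 10
python3 -m crank '[{"x":0,"y":0,"z":-0.015,"turn":0},{"x":0,"y":0,"z":-0.035,"turn":0},{"x":0,"y":0,"z":-0.055,"turn":0},{"x":0,"y":0,"z":-0.075,"turn":0},{"x":0,"y":0,"z":-0.095,"turn":0},{"x":0,"y":0,"z":-0.11,"turn":0},{"x":0,"y":0,"z":-0.11,"turn":0},{"x":0,"y":0,"z":-0.11,"turn":0},{"x":0,"y":0,"z":-0.11,"turn":0},{"x":0,"y":0,"z":-0.11,"turn":0}]' - 20
python3 - <<'E'
from cell import env, imaging
import cv2,numpy as np
from h import *
im=imaging.read_camera("side");c=imaging.get_calibration("side")
o=env.get_obs();Mx=R.from_euler('xyz',c["attitude"],degrees=True).as_matrix()
def pr(p):
    d=Mx.T@(np.array(p)-c["position"]);K=c["camera_matrix"];return (K[0,2]-K[0,0]*d[0]/d[2],K[1,2]+K[1,1]*d[1]/d[2])
t=o["tool_pos"]
print(t,o["grip_width"],o["force"])
for z in(-.017,-.15,-.29):print("vertical would be",pr(t+[0,0,z]))
hsv=cv2.cvtColor(im,cv2.COLOR_RGB2HSV)
m=((hsv[...,0]>8)&(hsv[...,0]<32)&(hsv[...,1]>70)).astype(np.uint8)
u,v=pr(t+[0,0,-.1])
for r in range(0,300,12):
    xs=[x for x in np.nonzero(m[r])[0] if abs(x-u)<70]
    if xs:print(r,xs[0],xs[-1],len(xs))
E
```

```text
time_s: 12.82
tool_pos: [0.5477, -0.0681, 0.4075]
tool_rot: [-180.0, 0.1, -173.6]
force: [-1.0, -0.0, -0.3]
grip_width: 0.0272
grasp_force: 10.0
time_s: 14.08
tool_pos: [0.5472, -0.0682, 0.5161]
tool_rot: [180.0, -0.0, -173.6]
force: [-0.1, 0.1, -0.3]
grip_width: 0.0277
grasp_force: 20.0
[ 0.54726851 -0.06813618  0.51617105] 0.027948967835689138 [ 0.14601247  1.53044915 -0.70675653]
vertical would be (np.float64(308.2011864313472), np.float64(48.28585069288525))
vertical would be (np.float64(306.5391197560867), np.float64(111.56815633372254))
vertical would be (np.float64(304.98215934226596), np.float64(170.84859691089835))
0 290 346 25
12 295 344 15
24 312 319 3
36 301 318 8
48 300 317 14
60 303 315 13
72 306 317 12
84 303 327 25
96 303 354 52
108 293 377 81
120 251 362 69
132 249 367 61
144 238 356 55
156 311 366 56
168 281 373 93
180 238 377 117
192 263 377 110
204 256 377 110
216 255 377 112
228 271 377 84
240 238 377 94
252 238 377 116
264 273 345 61
276 308 318 11
```

```bash
python3 - <<'E'
from cell import env, imaging
import cv2,numpy as np
im=imaging.read_camera("side")[:,:,::-1].astype(int);b=cv2.imread("pics/side0.png").astype(int)
hsv=cv2.cvtColor(im.astype(np.uint8),cv2.COLOR_BGR2HSV)
d=(abs(im-b).sum(2)>45)&(hsv[...,1]>60)
for r in range(36,215,8):
    xs=[x for x in np.nonzero(d[r])[0] if 270<x<360]
    print(r,(xs[0],xs[-1],len(xs)) if xs else None)
o=env.get_obs();print(o["time_s"],o["grasp_force"],o["grip_width"],abs(o["joint_velocities"]).max())
E
```

```text
36 (np.int64(297), np.int64(332), 29)
44 (np.int64(297), np.int64(321), 23)
52 (np.int64(301), np.int64(343), 20)
60 (np.int64(303), np.int64(346), 14)
68 (np.int64(305), np.int64(339), 18)
76 (np.int64(307), np.int64(347), 20)
84 (np.int64(311), np.int64(346), 23)
92 (np.int64(307), np.int64(345), 39)
100 (np.int64(307), np.int64(341), 35)
108 (np.int64(306), np.int64(359), 54)
116 (np.int64(306), np.int64(359), 54)
124 (np.int64(306), np.int64(359), 39)
132 (np.int64(321), np.int64(343), 11)
140 (np.int64(305), np.int64(349), 32)
148 (np.int64(306), np.int64(348), 30)
156 (np.int64(306), np.int64(335), 17)
164 None
172 None
180 None
188 (np.int64(319), np.int64(331), 13)
196 (np.int64(289), np.int64(299), 11)
204 (np.int64(278), np.int64(325), 25)
212 (np.int64(294), np.int64(323), 29)
14.175 19.999910639890004 0.028066690866962694 0.23051909837899778
```

```bash
python3 -m crank '[{"x":0,"y":0,"z":0,"turn":0},{"x":0,"y":0,"z":0,"turn":0},{"x":0,"y":0,"z":0,"turn":0},{"x":0,"y":0,"z":0,"turn":0}]'; python3 -c "
from cell import env
print(env.sign_off())"
```

```text
time_s: 14.68
tool_pos: [0.5474, -0.0681, 0.5166]
tool_rot: [-180.0, 0.0, -173.6]
force: [-0.4, 0.1, 0.2]
grip_width: 0.0279
grasp_force: 20.0
the job is handed in; nothing more can be done
None
```

I pulled the right drawer out to its stop, drew the long rule out slantwise and handed the job in at 14.7 s, with the rule held still and steep, its lower end about 10 cm above the unit's top by my estimate; the sign-off returned no verdict.

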